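# Free the ratchet and close the sprig press

### The arm

A 6-joint arm with a two-finger parallel gripper is mounted at the origin on the work surface; the furniture and walls round the work are solid. World frame = base frame: x ahead of the robot, y to its left, z up, the work surface at z = 0. Lengths are in m, angles in degrees, forces in N, time in s.
With the tool pointing down it reaches from about 0.325 to 0.85 m from the base axis. Payload 15.5 kg.
Tool frame: the origin (TCP) lies at the very end of the fingers, on their centre line; the grasp point (between the pads) lies arm.grip_depth behind it (arm.grip_depth is the distance from the TCP to the grasp point, in m); z points along the fingers, y is the direction in which the jaws open and shut (so a half turn about z gives the same grasp; the last joint's range is limited). The gripper opens to 91 mm and grips with 3 to 60 N. Pads are 32 mm wide; open, the fingers measure 118 mm over their backs; the gripper's body (76 mm by 178 mm) begins 60 mm behind the grasp point.
Start: joints at [-75.143, 28.281, 77.091, -0, 74.628, -5.472], TCP at [0.217, -0.586, 0.214] pointing down, gripper open.
Joint ranges: [-166.48, 166.48], [-47.26, 123.95], [12.59, 153.08], [-70.14, 250.14], [6.76, 159.57], [-176.63, 176.63]. Speed limits (degrees/s): [108.29, 108.29, 147.25, 172.46, 172.46, 172.46].

### API

Orientations are given as a 3x3 rotation matrix whose columns are the frame's x, y, z axes.
In Python, from rig import arm gives the robot as it stands. Calls block until the motion is done:
- arm.move_to(position, orientation): joint-space move of the TCP to a pose.
- arm.move_l(position, orientation=None, feed=0.15): straight line of the TCP; orientation=None keeps the orientation; feed is the mean speed in m/s.
- arm.move_joints(angles): joint-space move.
- arm.grip(opening): finger opening in m; the grip force is fixed at half the most; returns when the fingers have stopped.
- arm.sleep(seconds).
- arm.solve_ik(position, orientation): joint angles nearest the present ones, or None.
- arm.snapshot(name): name is "side" or "top" or "wrist"; returns the picture (420x560x3 uint8, red, green, blue); there is no depth.
- arm.get_calibration(name): a dict with "intrinsics" (3x3 intrinsics, pixels), "k1" (the pictures are not rectified: a ray, as slopes to the right and down, at radius r is drawn at 1 + k1 r^2 times it, then the intrinsics apply), "cam_to_world" (4x4, takes a point from camera to world coordinates). Camera axes: x right, y down, z forward; pixel columns grow to the right and rows downward; lengths in m; the calibration is good to about 2 mm. A picture is of the moment at which its call begins: read the wrist's pose just before it. get_calibration takes no time and is no camera call; for the wrist camera it gives the pose at the moment of the call.
A pose or a line that the arm cannot do raises arm.Unreachable and nothing moves.
- arm.sign_off(): hands the job in, once; it reports no verdict.
Readings, each from a call of its own:
- arm.current_t(): time.
- arm.current_joint_positions(): joint angles.
- arm.current_dq(): joint speeds.
- arm.current_tau(): joint torques, N m.
- arm.current_ee_pos(): TCP position.
- arm.current_tool_rot(): TCP orientation.
- arm.current_force(): force on the tool from outside, world axes, zero at the start.
- arm.current_torque(): the same for the moment, N m.
- arm.current_width(): finger opening in m.
Only numpy, scipy, OpenCV 4.12 (cv2) and the standard library are available. Lean on these libraries where they do the work, as an engineer would, in place of code of your own. Each camera call takes 0.05 s, during which the arm holds its last target. There are 200 camera calls.

### The job

Close the ratchet press on the plaster sprig mould: press down the pad on the tail of the pawl until the pawl flips right over, clear of the ratchet teeth, and stays there; then push the press arm down by its wooden handle, never lifting it, until it is fully down with its foot on the mould. Press and push only: pick nothing up, keep the fingers off the mould, leave all the other things where they are, and finish clear of the press.

Things in the scene. Friction and masses are not known exactly. Their poses are not given: they have to be found in the camera images.
- press: the bench press: grey bed plate 360 x 120 mm, top 16 mm above the table, fixed to the table. Origin: centre of its underside on the table. x runs along the plate towards the wooden handle, z up; the arm and the pawl both swing in the plane y = 0. All parts of the press (without arm and weight) are under 155 mm high.
- press_pivot (a point): centre of the arm's axle, which lies along the press's y: at x = -40 mm, z = 95 mm in the press's frame
- press_arm (a joint): angle of the grey press arm about press_pivot, rad: 0 = raised 0.663 rad above level; grows downward; 0.663 = level, closed, foot on the mould (hard stop). Starts at 0 to 0.15. A toothed sector turns with it (teeth 0.21 rad apart): with the pawl in, it is blocked within one tooth. Stiff hinge: it stays where it is left; freed, 3 to 6 N down on the handle moves it.
- handle_top (a point): point on the upper side of the wooden handle (29 mm thick, from 184 to 272 mm from the arm's axle), 228 mm from the axle along the arm and 14.5 mm above its centre line; it moves with the arm on a circle about press_pivot (world z 0.11 when closed). Push here from above.
- pawl (a joint): angle of the pawl, rad: 0 = nose fully in the teeth, 0 to 0.1 = in or resting on the teeth, 0.87 = flipped fully clear (hard stop). A steel weight above its axle tips it over by itself beyond about 0.45, and it stays; short of that it falls back. Axle parallel to the arm's, at x = -125 mm, z = 140 mm in the press's frame. Under 2 N on the pad flips it.
- pawl_pad (a point): centre of the upper face of the flat pad (40 x 28 mm) at the tail end of the pawl, away from the handle, 70 mm from the pawl's axle. World z 0.19 with the pawl in, sloping 35 degrees (lower towards the axle); 0.13 when flipped clear, then 16 mm further from the axle. The weight (34 mm across) stands over the axle, top 40 mm above it.
- sprig_mould: white plaster block 62 x 51 x 24 mm, loose in the low nest on the press's bed under the arm, 90 mm along x from the press's origin. Origin: centre of its underside. Leave it in its nest.
- spare_mould: bystander: another plaster block 62 x 51 x 24 mm, on the table near the press; origin under its centre
- wood_stamp: bystander: turned wooden stamp, 26 mm across, 67 mm high, standing near the press; origin under its centre
- glaze_pot: bystander: small closed glaze pot, 47 mm across, 60 mm high, standing near the press; origin under its centre
- wood_rib: bystander: flat half-oval wooden rib 44 x 110 x 8 mm lying near the press; origin under its centre
- loop_tool: bystander: thin wooden loop tool 182 mm long, 12 mm high, lying to the right of the press; origin under its centre
There are look-alikes about, which are no part of the job. What is shaped like the sprig_mould but green, turquoise or yellow is not meant.

How it is judged:
By the outcome, as a careful person would: the job done as asked, in the order asked, and still so for the second after the job is handed in, with the robot touching nothing.
It also fails if it takes over 45 s, if anything falls off the work surface, if the arm or the gripper's body presses on something with over 40 N, if the wrist force passes 120 N, or if a joint passes its speed limit or range.

## Working session

There is one attempt and no reset: what is moved stays moved. The work goes in short steps, each a Python script; the robot and the scene stay as the last script left them, time stands still between calls to the robot, and variables do not carry over. Pictures are saved under pics/ and viewed, on a budget of 10 in all, crops included, one or two more only if the job needs it, and the job is handed in when it is done.

```bash
mkdir -p pics; cat > h.py <<'E'
import numpy as np, cv2
from rig import arm
def snap(n,f):
    im=arm.snapshot(n); cv2.imwrite('pics/'+f,im[:,:,::-1]); return im
def ray(n,px,c=None):
    c=c or arm.get_calibration(n); K=np.array(c['intrinsics'],float);T=np.array(c['cam_to_world'])
    d=np.array([(px[0]-K[0,2])/K[0,0],(px[1]-K[1,2])/K[1,1]]); u=d.copy()
    for _ in range(20): u=d/(1+c['k1']*(u@u))
    return T[:3,3],T[:3,:3]@np.array([u[0],u[1],1])
def onz(n,px,z,c=None):
    o,d=ray(n,px,c); return o+d*(z-o[2])/d[2]
def proj(n,p,c=None):
    c=c or arm.get_calibration(n); K=np.array(c['intrinsics'],float);T=np.array(c['cam_to_world'])
    q=T[:3,:3].T@(np.array(p)-T[:3,3]); u=q[:2]/q[2]; u=u*(1+c['k1']*(u@u))
    return u*[K[0,0],K[1,1]]+[K[0,2],K[1,2]]
def tri(n1,p1,n2,p2):
    o1,d1=ray(n1,p1);o2,d2=ray(n2,p2)
    A=np.c_[d1,-d2];s=np.linalg.lstsq(A,o2-o1,rcond=None)[0]
    a,b=o1+s[0]*d1,o2+s[1]*d2; return (a+b)/2,np.linalg.norm(a-b)
E
python3 - <<'E'
from h import *
a=snap('top','t0.png');b=snap('side','s0.png')
for n in('top','side'):
    c=arm.get_calibration(n);print(n,np.round(c['cam_to_world'],3).tolist(),c['intrinsics'],c['k1'])
print(arm.current_t(),arm.grip_depth)
E
```

```text
top [[-0.004, -0.988, 0.152, 0.372], [-1.0, 0.003, -0.003, -0.072], [0.002, -0.152, -0.988, 1.013], [0.0, 0.0, 0.0, 1.0]] [[384.34056947   0.         281.61877194]
 [  0.         384.34056947 214.50150237]
 [  0.           0.           1.        ]] -0.01350482621811835
side [[-0.99, -0.053, 0.134, 0.359], [-0.143, 0.471, -0.871, 0.793], [-0.017, -0.881, -0.473, 0.637], [0.0, 0.0, 0.0, 1.0]] [[458.8384972    0.         279.97477406]
 [  0.         458.8384972  214.02106587]
 [  0.           0.           1.        ]] -0.046362392625449736
0.1 0.0188
```

View pics/t0.png

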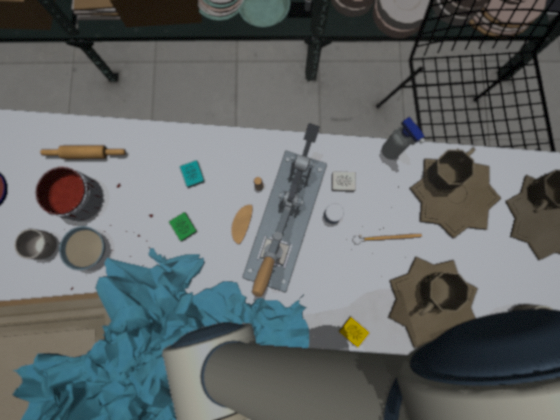

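View pics/s0.png

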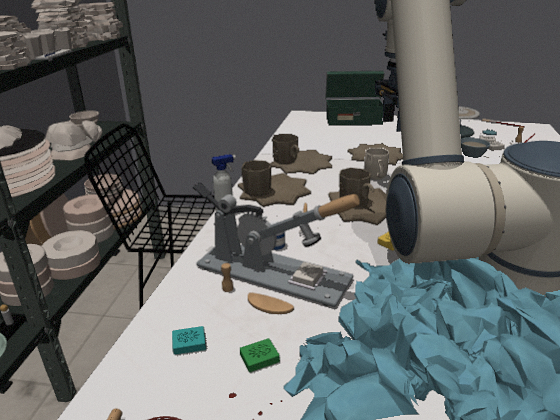

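Top view: the press runs from the pad (312,130) to the handle (265,275), with the sprig mould under the arm. The white spare block at (343,181) is off the press, and the turquoise, green and yellow blocks are look-alikes. Side view: pawl pad near (203,190), handle near (338,204). I'll enlarge both views.

```bash
python3 - <<'E'
import cv2,numpy as np
a=cv2.imread('pics/t0.png')[115:305,230:360];b=cv2.imread('pics/s0.png')[170:320,185:375]
A=cv2.resize(a,None,fx=3,fy=3,interpolation=2);B=cv2.resize(b,None,fx=2.15,fy=2.15,interpolation=2)
o=np.zeros((570,800,3),np.uint8);o[:A.shape[0],:390]=A;o[:B.shape[0],391:391+B.shape[1]]=B
cv2.imwrite('pics/c1.png',o)
E
```

```text
(no output)
```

View pics/c1.png

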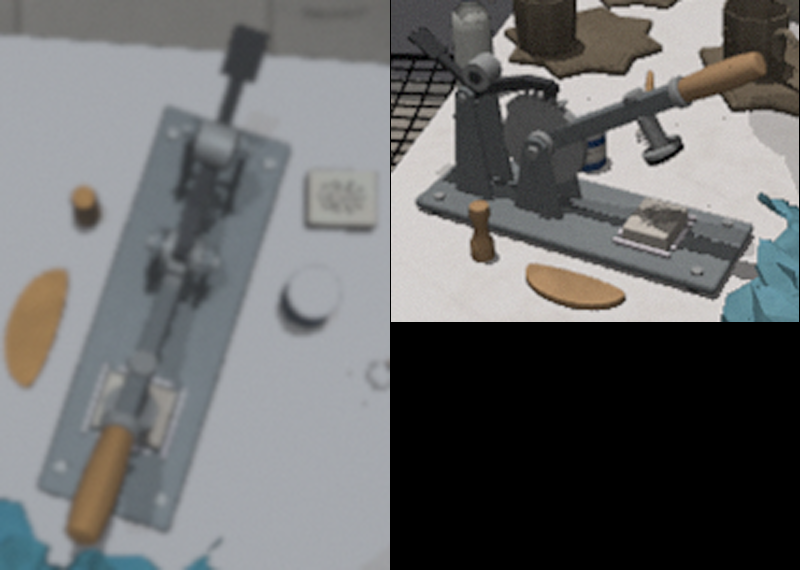

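The crop shows plate corners at crop (166,105), (290,150), (165,530), (38,488). The pad is at (245,52), and the white mould in the nest (135,408) under the arm fits sprig_mould: it is the only block on the press bed.

```bash
cat >> h.py <<'E'
def frame(P,z=.016):
    # P: TL,TR,BR,BL top-view pixel corners
    W=np.array([onz('top',p,z) for p in P]); c=W.mean(0)
    x=(W[2]+W[3]-W[0]-W[1])/2; L=np.linalg.norm(x); x/=L; y=(W[1]-W[0]+W[2]-W[3])/2
    return c,x,L,y
E
python3 - <<'E'
from h import *
P=[(np.array(p)/3)+[230-.33,115-.33] for p in [(166,105),(290,150),(165,530),(38,488)]]
c,x,L,y=frame(P); print(c,x,L,np.linalg.norm(y),y@x, np.degrees(np.arctan2(x[1],x[0])))
yp=np.cross([0,0,1],x); 
def inplane(n,px):
    o,d=ray(n,px);s=((c-o)@yp)/(d@yp);q=o+d*s;return np.array([(q-c)@x,q[2]]),q
# handle mask
S=cv2.imread('pics/s0.png');T=cv2.imread('pics/t0.png')
for n,I,(x0,y0,x1,y1) in(('side',S,(310,185,370,230)),('top',T,(250,250,285,300))):
    h=cv2.cvtColor(I,cv2.COLOR_BGR2HSV);m=cv2.inRange(h,(5,90,60),(22,255,255));M=np.zeros_like(m);M[y0:y1,x0:x1]=m[y0:y1,x0:x1]
    pts=np.argwhere(M)[:,::-1].astype(float);mu=pts.mean(0);v=np.linalg.svd(pts-mu,full_matrices=False)[2][0];t=(pts-mu)@v
    ends=[mu+v*t.min(),mu+v*t.max()];print(n,len(pts),mu,ends)
    for e in [mu]+ends:
        if n=='side':
            q,w=inplane(n,e);r=q-[-.04,.095];print('  inplane',q,w,'r',np.hypot(*r),'elev',np.arctan2(r[1],r[0]))
    if n=='side':ms=mu
    else:print('tri',tri('side',ms,'top',mu))
# pad
pt=np.array((245,52))/3+[230-.33,115-.33]
ps=np.array((428-391,45))/2.15+[185,170]
print('pad tri',tri('top',pt,'side',ps),onz('top',pt,.19),inplane('side',ps))
pl=lambda a,z:np.r_[(c+x*a)[:2],z]
print('pred pad',pl(-.125-.07,.19),proj('top',pl(-.19,.19)),proj('side',pl(-.19,.19)),pt,ps)
E
```

```text
[ 0.51330441 -0.0837463   0.016     ] [-9.48548832e-01  3.16630878e-01 -1.56651962e-16] 0.3543597583089437 0.11612410568185055 0.0022166191833419137 161.54070345348597
side 512 [339.5546875 204.734375 ] [array([358.33163735, 197.91286843]), array([319.06473842, 212.17819966])]
  inplane [0.15598714 0.21591166] [ 0.36534299 -0.03435596  0.21591166] r 0.2302837139769997 elev 0.5527799611212622
  inplane [0.19374272 0.23899689] [ 0.32952998 -0.02240138  0.23899689] r 0.2745373605982503 elev 0.5521364899253752
  inplane [0.11226208 0.18917053] [ 0.40681834 -0.04820066  0.18917053] r 0.17903024429761322 elev 0.553894535411331
top 405 [262.86419753 276.41728395] [array([269.65499091, 257.59716418]), array([256.37113649, 294.41226327])]
tri (array([ 0.36593267, -0.03522301,  0.21546328]), np.float64(0.0011665995564886821))
pad tri (array([ 0.68841358, -0.1426893 ,  0.17933436]), np.float64(0.002708714445617947)) [ 0.6857768  -0.14160902  0.19      ] (array([-0.18281387,  0.17949715]), array([ 0.68671229, -0.14163082,  0.17949715]))
pred pad [ 0.69827143 -0.14548933  0.19      ] [312.30340076 128.70821486] [199.252835   186.32576761] [311.33666667 132.00333333] [202.20930233 190.93023256]
```

Measurements agree: the plate comes out at 354×116 mm, the handle rays meet within 1.2 mm and give radius 230 mm (228 stated). Arm elevation is 0.553, so press_arm is about 0.11, and the pad is at about x −0.182 in the press frame. Next is the pawl.

```bash
cat >> h.py <<'E'
C=np.array([.5133,-.0837,0]);X=np.array([-.94855,.31663,0]);X/=np.linalg.norm(X);Y=np.cross([0,0,1],X)
W=lambda a,z:C+X*a+np.array([0,0,z])
def rot(tilt=0,s=1):   # tool z = -arm normal for arm elevation tilt
    z=-(-np.sin(tilt)*X+np.cos(tilt)*np.array([0,0,1])); y=s*Y; return np.c_[np.cross(y,z),y,z]
def hpose(e,gap=0,r=.224):
    n=-np.sin(e)*X+np.cos(e)*np.array([0,0,1]);u=np.cos(e)*X+np.sin(e)*np.array([0,0,1])
    return W(-.04,.095)+u*r+n*(.0145+gap)
E
python3 - <<'E'
from h import *
for s in(1,-1):
    print(s,[None if (q:=arm.solve_ik(p,R)) is None else np.round(q,0) for p,R in [(W(-.18,.3),rot(0,s)),(W(-.19,.14),rot(0,s)),(hpose(.55,.06),rot(.55,s)),(hpose(.3),rot(.3,s)),(hpose(0),rot(0,s)),(hpose(0),rot(.15,s))]])
s=min((1,-1),key=lambda s:abs(arm.solve_ik(W(-.18,.3),rot(0,s))[5]-arm.current_joint_positions()[5]))
R=rot(0,s);print('s',s)
p=arm.current_ee_pos();arm.grip(0.0)
arm.move_l(np.array(p)+[0,0,.08],feed=.2)
arm.move_to(W(-.182,.30),R);arm.move_l(W(-.182,.215),feed=.15)
f0=np.array(arm.current_force());print(f0,arm.current_t())
for z in np.arange(.205,.139,-.01):
    a=-.182-.010*np.clip((.20-z)/.06,0,1)
    arm.move_l(W(a,z),feed=.06);f=np.array(arm.current_force())-f0
    print(round(z,3),np.round(f,1),round(arm.current_t(),2))
    if np.linalg.norm(f)>15:break
snap('side','s1.png');arm.move_l(W(-.195,.24),feed=.15);arm.sleep(.3)
arm.move_l(W(-.195,.30),feed=.2)
S=snap('side','s2.png');print(arm.current_t(),np.array(arm.current_force())-f0)
a,b=[cv2.resize(cv2.imread('pics/'+k)[120:330,170:370],None,fx=2,fy=2,interpolation=2) for k in('s1.png','s2.png')]
cv2.imwrite('pics/c2.png',np.hstack([a,b]))
E
```

```text
1 [array([-17.,  31.,  58.,  -0.,  91.,  92.]), array([-17.,  39.,  69.,  -0.,  72.,  92.]), array([-16.,  25.,  81.,   1., 105.,  92.]), array([-15.,  19., 104.,   1.,  74.,  93.]), array([-14.,  16., 122.,  -0.,  41.,  94.]), array([-15.,  20., 116.,   1.,  52.,  93.])]
-1 [array([-17.,  31.,  58.,  -0.,  91., -88.]), array([-17.,  39.,  69.,  -0.,  72., -88.]), array([-16.,  25.,  81.,   1., 105., -88.]), array([-15.,  19., 104.,   1.,  74., -87.]), array([-14.,  16., 122.,  -0.,  41., -86.]), array([-15.,  20., 116.,   1.,  52., -87.])]
s -1
[0.485006   0.15157342 0.98786108] 5.0333
0.205 [-0.2  0.3 -0.8] 5.35
0.195 [-0.8 -0.  -0.6] 5.67
0.185 [-1.2 -0.5 -1. ] 5.98
0.175 [-1.3 -0.1 -0.5] 6.3
0.165 [-1.   1.1 -1.2] 6.62
0.155 [-1.1 -0.2 -0.6] 6.93
0.145 [-1.7 -0.5 -0.9] 7.25
8.8833 [-0.66593658  1.02561788 -0.17879488]
```

View pics/c2.png

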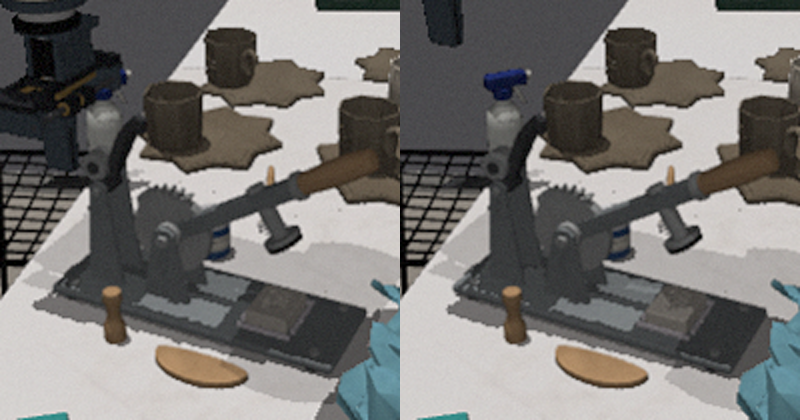

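The pawl is flipped: after lifting away, its nose stands up at crop (528,130), clear of the sector, and the arm hasn't moved. Now I'll push the handle down, keeping the tool square to the arm as it swings.

```bash
python3 - <<'E'
from h import *
s=-1
arm.move_l(W(-.1,.33),rot(0,s),feed=.2)
arm.move_l(hpose(.553,.09),rot(.553,s),feed=.2)
arm.move_l(hpose(.553,.015),feed=.15)
f0=np.array(arm.current_force());print(f0,arm.current_t())
for e,g in [(.553,.006),(.553,0)]+[(e,0) for e in np.arange(.51,.06,-.05)]+[(e,0) for e in np.arange(.05,-.031,-.008)]:
    arm.move_l(hpose(e,g),rot(e,s),feed=.05);f=np.array(arm.current_force())-f0
    print(round(e,3),np.round(f,1),np.round(arm.current_ee_pos(),3)[2],round(arm.current_t(),2))
    if np.linalg.norm(f)>(14 if e<.06 else 22):break
snap('side','s3.png')
print(arm.current_t())
cv2.imwrite('pics/c3.png',cv2.resize(cv2.imread('pics/s3.png')[120:330,170:400],None,fx=3,fy=2.8,interpolation=2))
E
```

```text
[-0.09112968  0.34494764  1.05919748] 11.325
0.553 [ 0.4 -1.  -1.2] 0.23 11.66
0.553 [-0.2 -1.9 -1.5] 0.225 11.93
0.51 [-0.1 -1.3 -1.4] 0.217 12.27
0.46 [ 0.1 -0.5 -0.3] 0.208 12.64
0.41 [ 0.5 -0.7 -1.1] 0.198 13.02
0.36 [-0.1 -0.6 -1.1] 0.188 13.39
0.31 [ 0.3 -0.6 -1. ] 0.177 13.77
0.26 [ 0.7  0.4 -1. ] 0.167 14.14
0.21 [ 0.4 -1.2 -1.8] 0.156 14.52
0.16 [-0.3 -1.   0.3] 0.145 14.89
0.11 [ 0.3 -0.1 -0.6] 0.134 15.27
0.05 [-0.  -1.2 -1.2] 0.121 15.68
0.042 [ 0.2 -0.4 -0.3] 0.119 15.93
0.034 [-0.1 -0.7 -1.4] 0.117 16.18
0.026 [-0.4 -0.7  0.1] 0.115 16.43
0.018 [ 0.1  0.2 -1.1] 0.113 16.68
0.01 [ 0.1 -0.8 -0.6] 0.112 16.93
0.002 [ 0.1 -0.6 -1. ] 0.11 17.18
-0.006 [-5.6  1.5 36.3] 0.109 17.43
17.4833
```

View pics/c3.png

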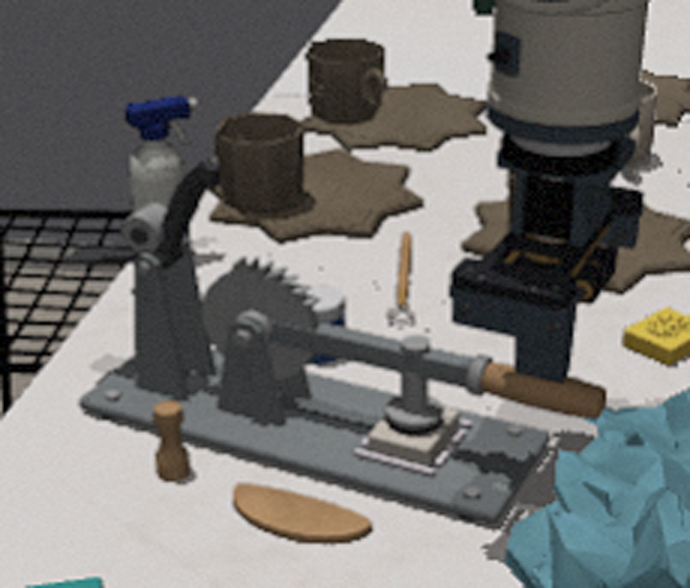

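The arm is level with its foot on the mould at crop (412,410), and the hard-stop contact came through as 36 N right at the closed height (TCP z 0.109). Now I'll back off and check.

```bash
python3 - <<'E'
from h import *
arm.move_l(hpose(-.006,.14),feed=.12)
arm.move_l(W(.1,.33)+Y*0.0,rot(0,-1),feed=.2)
q=np.array(arm.current_joint_positions());q[0]-=45;arm.move_joints(q)
arm.sleep(.3)
snap('side','s4.png');snap('top','t4.png');print(arm.current_ee_pos(),arm.current_force(),arm.current_t())
I=cv2.imread('pics/s4.png')
m=cv2.inRange(cv2.cvtColor(I,cv2.COLOR_BGR2HSV),(5,90,40),(22,255,255));M=np.zeros_like(m);M[235:275,325:380]=m[235:275,325:380]
mu=np.argwhere(M).mean(0)[::-1];o,d=ray('side',mu);t=((C-o)@Y)/(d@Y);w=o+d*t;print(M.sum()//255,mu,'elev',np.arctan2(w[2]-.095,(w-C)@X+.04))
a=cv2.resize(cv2.imread('pics/t4.png')[115:305,210:360],None,fx=2.5,fy=2.5);b=cv2.resize(I[160:320,185:385],None,fx=2.1,fy=2.1)
o=np.zeros((475,375+b.shape[1],3),np.uint8);o[:,:375]=a;o[:b.shape[0],375:]=b;cv2.imwrite('pics/c4.png',o)
E
```

```text
[ 0.25883935 -0.33158496  0.32898209] [-0.04850336 -0.15301059 -0.86320101] 21.1667
478 [351.4623431  258.43723849] elev 0.003861660106906974
```

View pics/c4.png

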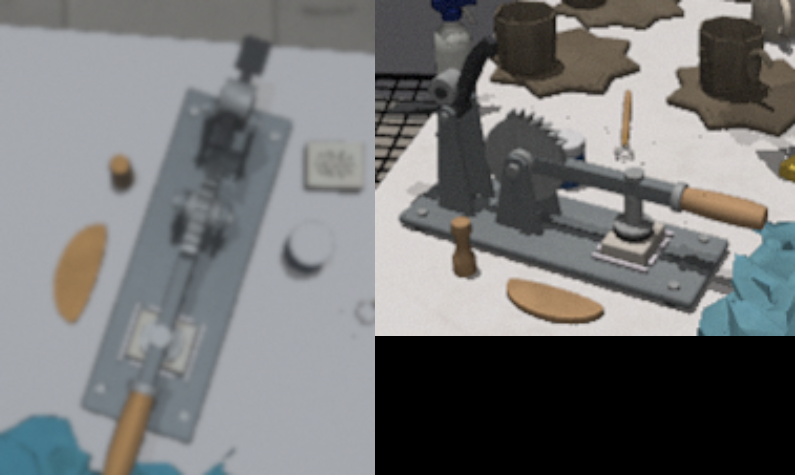

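The arm is level (elevation 0.004 rad), its foot is on the mould in the nest at crop (160,338), and the pawl is flipped. The bystanders are where they were, and the robot is clear.

```bash
python3 -c "
from rig import arm
print(arm.sign_off(),arm.current_t())"
```

```text
the job is handed in; nothing more can be done
the job is handed in; nothing more can be done
```

The press is closed and the job is handed in. I pressed the pawl pad until the pawl flipped over, then pushed the handle down from above to the hard stop and moved the robot clear. I had used 21.2 s of the 45 s at my last reading, just before handing in.

- **Pawl:** it stayed flipped, clear of the teeth, after I lifted off and again in the final pictures.
- **Arm:** its measured elevation is 0.004 rad, where 0 is level and closed. The foot is on the mould, and the mould is still in its nest.
- **Surroundings:** by eye, the things near the press look undisturbed. I did not measure their positions again.
- **Forces:** the fingertips met the closed stop at about 36 N, more than the 14 N I had set as my stopping point, because the last step overshot. It was the fingers that touched, and the wrist force stayed well under 120 N. The readings are noisy to about 1 N and showed no clear pad or handle force before the stop, so I relied on the pictures for those phases.

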